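# Lean the oiled cabinet door on the drying stand

### The arm

A 7-joint arm with a two-finger parallel gripper is mounted at the origin on a cart in front of the work surface, level with it; the furniture and walls round the work are solid. World frame = base frame: x ahead of the robot, y to its left, z up, the work surface at z = 0. Lengths are in m, angles in rad, forces in N, time in s.
With the tool pointing down it reaches from about 0.425 to 1.025 m from the base axis. Payload 9.4 kg.
Tool frame: the origin (TCP) lies between the finger pads; the fingertips stand 14 mm ahead of it and the grasp point (between the pads) lies 5 mm behind it (env.tip_reach is the distance from the TCP to the fingertips, in m); z points along the fingers, y is the line along which they close (so a half turn about z gives the same grasp; the last joint's range is limited). The gripper opens to 93 mm and grips with 3 to 60 N. Pads are 15 mm wide; open, the fingers measure 128 mm over their backs; the gripper's body (75 mm by 188 mm) begins 65 mm behind the grasp point.
Start: joints at [1.215, 0.599, -0.003, 1.599, 0.002, 0.943, -0.08], TCP at [0.2, -0.697, 0.233] pointing down, gripper open.
Joint ranges: [-2.57, 2.57], [-0.35, 1.97], [-1.29, 1.29], [0.11, 2.56], [-1.05, 4.19], [0.11, 1.86], [-2.63, 2.63]. Speed limits (rad/s): [2.22, 2.22, 3.01, 3.01, 3.14, 3.14, 3.14].

### API

Orientations are given as a unit quaternion [w, x, y, z].
In Python, from bench import env gives the robot as it stands.
- The arm moves only by the shell command python3 shift.py FILE, which reads ROWS from the file FILE. ROWS is a JSON list of rows, 1 to 8 of them, each of 7 numbers: a rotation vector rx, ry, rz in rad, then dx, dy, dz in m, then the finger opening in m; each row is the pose to reach, as a shift and turn from the pose commanded when the command began, along the tool's axes at that moment; what a row does not reach only later rows make up. A row lasts 1/12 s, in which the tool goes at most 0.0417 m and 0.125 rad, less where a joint would pass 70% of its speed; a pose out of reach is approached as far as the arm can. The fingers move at their own pace and stop on an object; the grip force is fixed at half the most. Time passes only in rows, so rows that do not move let the fingers close. It prints the time, the measured TCP pose, the force, the opening and the grip force at its end. Input that does not fit is refused with a message, and nothing moves.
- env.sense(): the state, without advancing time (a new reading comes with each control period).
- env.snapshot(name): name is "scene" or "top" or "wrist"; returns a dict with "img" (384x512x3 uint8, red, green, blue), "vfov" (degrees; the focal length in pixels is half the picture's height over the tangent of half this angle, whatever the lens; pixels are square), "cx", "cy" (the principal point, pixels), "xyz" and "rotation" of the camera in the world. Camera axes: x right, y down, z forward; pixel columns grow to the right and rows downward; lengths in m; the calibration is good to about 2 mm. A picture is of the moment at which its call begins. There is no depth.
- env.close_job(): hands the job in; it is judged then, once.
The state is a dict: "time": time; "q": joint angles; "qd": joint speeds; "effort": joint torques, N m; "eef_pos": TCP position; "tcp_rot": TCP orientation; "wrist_force": force on the tool from outside, world axes, zero at the start; "wrist_torque": the same for the moment, N m; "grip_width": finger opening in m; "finger_force": force on a finger pad.
Only numpy, scipy, OpenCV 4.12 (cv2) and the standard library are available. Lean on these libraries where they do the work, as an engineer would, in place of code of your own. Each camera call takes 0.05 s, during which the arm holds its last target. There are 200 camera calls.

### The job

The freshly oiled cabinet door standing in the slotted block has to go on the drying stand. First slip the loose rubber sleeve all the way down over the stand's bare foot pin, then lean the door gently on the stand, without dropping it: framed face outwards, foot on the base board and close up against both rubber sleeves, centred and square to the stand, back resting on the rail. Leave it free-standing there, and do not disturb the wax tin, the paint brush and the drawer pull.

Things in the scene. Friction and masses are not known exactly. Their poses are not given: they have to be found in the camera images.
- stand: Drying stand, screwed to the bench: plywood base board 130 (x) x 150 (y) x 18 mm; origin at the centre of its underside, front is its own -x side. Two foot pins stand near the front edge (which one is bare differs). The rear sides of the sleeves lie at x = -31 mm, so a door set properly leans back about 22 degrees (0.39 rad), its top towards the stand's +x.
- rail_mid (a point): Middle of the axis of the stand's wooden rest rail: 14 mm round, along the stand's y, in the stand's frame at x = +26 mm, 103 mm above the bench. Its two posts, 18 mm square, stand at x = +35, y = +-56 mm and end 112 mm above the bench. Keep the gripper clear of the fixed carton that stands on the bench beyond world x = 0.69, 0.2 m tall.
- bare_pin: The stand's bare foot pin: upright steel pin, 16 mm diameter, 73 mm long with a chamfered top; fixed. Origin on its axis at its foot, which is the top of the base board (18 mm above the bench). In the stand's frame at x = -48 mm, y = +40 or -40 mm.
- sleeved_pin: The stand's other foot pin, the same steel pin with its rubber sleeve (34 mm diameter, 60 mm high) already on it; fixed. Origin on its axis at its foot, 18 mm above the bench; in the stand's frame at x = -48 mm, y = -40 or +40 mm.
- sleeve: The loose black rubber sleeve, a plain tube standing on end on the bench: 34 mm outside diameter, 60 mm high, bore 19.6 mm (1.8 mm clear all round the pin). Origin at the centre of its lower end, z along its axis.
- sleeve_mid (a point): Centre of the loose sleeve, on its axis, 30 mm from either end.
- door: The cabinet door: wooden slab 130 mm wide (its y), 150 high (its z), 15 thick (its x), about 0.2 kg, standing upright in the block's slot. Its front (own -x) shows a frame round a recessed panel, its back (+x) is flat. Origin at the centre of its underside. Can be pinched across its thickness at the middle of its upper edge; the upper frame rail is 36 mm wide.
- door_foot (a point): Middle of the door's front lower edge (7.5 mm in front of its origin).
- door_top (a point): Middle of the door's upper edge face, 150 mm above its origin.
- block: Slotted wooden holding block, screwed to the bench: 62 (x) x 90 (y) x 36 mm high, with an 18 mm wide, 22 mm deep slot along its y in which the door stands (slot floor 14 mm above the bench; the door's top is then 164 mm above the bench). Origin at the centre of its underside.
- wax_tin: Round tin, 85 mm diameter, 28 mm high, lying on the bench; bystander. Origin at the centre of its underside.
- paint_brush: Flat paint brush, 173 x 32 x 13 mm, lying on the bench; bystander. Origin at the centre of its underside, x along its length.
- pull_brown: Browned metal drawer pull, 52 x 85 x 32 mm, lying on the bench; bystander. Origin at the centre of its underside.

How it is judged:
On the way, in this order (a step that is already met when the one before it is completed fails the run):
1. the loose sleeve is fully down on the bare foot pin (horizontal distance between sleeve_mid and bare_pin below 0.004 m and z of sleeve_mid in the frame of bare_pin below 0.033 m), for 0.2 s.
2. the door leans on the stand, foot against the sleeves (x of door_foot in the frame of stand between -0.04 and -0.025 m and y of door_foot in the frame of stand between -0.02 and 0.02 m and z of door_foot in the frame of stand below 0.03 m and x of door_top in the frame of stand above 0.018 m and angle between door's own z axis and vertical between 0.26 and 0.52 rad and angle between door's own x axis and vertical above 1.75 rad and angle between the y axis of door and the y axis of stand, either way round below 0.07 rad), for 0.2 s.
At the end, for the whole second after the job is handed in: Loose sleeve on the bare pin (within 4 mm) and down (within 3 mm). Door at rest, face out, leaning 0.26-0.52 rad back on the rail, foot on the board, its front edge within 6 mm of the sleeves' line, 20 mm of the middle, square within 0.07 rad. Sleeve and door released (all of step 1 and all of step 2 and linear speed of each of door, sleeve below 0.01 m/s and angular speed of door below 0.05 rad/s); the robot touches nothing.
It fails at once if the wax tin, the paint brush or the drawer pull was moved by more than 20 mm (distance of any of wax_tin, paint_brush, pull_brown from where it was at the start of the episode above 0.02 m).
It fails at once if the door was dropped or slammed into the stand (distance between door_foot and rail_mid below 0.12 m and linear speed of door above 0.5 m/s).
It also fails if it takes over 64 s, if anything falls off the work surface, if the arm or the gripper's body presses on something with over 40 N, if the wrist force passes 120 N, or if a joint passes its speed limit or range.

## Working session

There is one attempt and no reset: what is moved stays moved. The work goes in short steps, Python scripts to look and compute and a shell command to move; the robot and the scene stay as the last step left them, time stands still between calls to the robot, and variables do not carry over. Pictures are saved under pics/ and viewed, at most 10 in all, crops included, and the job is handed in when it is done.

```bash
ls; mkdir -p pics
python3 - <<'E'
from bench import env
import cv2
s=env.sense(); print(s)
for n in ("scene","top"):
    d=env.snapshot(n); cv2.imwrite(f"pics/{n}0.png",d["img"][:,:,::-1]); print(n,d["vfov"],d["cx"],d["cy"],d["xyz"],d["rotation"])
import pickle
E
```

```text
bench.py
pics
shift.py
{'time': 0.0, 'q': array([ 1.21530554,  0.60011261, -0.00256305,  1.60010653,  0.00180698,
        0.94291415, -0.0797888 ]), 'qd': array([-0.00040881, -0.00146005,  0.00172202, -0.00086854,  0.00032613,
       -0.00110013, -0.00033028]), 'effort': array([-1.19562468e-03, -7.65077519e+01,  1.49659585e+00, -2.52349859e+01,
       -5.25997113e-02,  1.69141253e-02,  1.15990383e-04]), 'eef_pos': array([ 0.19938336, -0.69656546,  0.23177705]), 'tcp_rot': array([-7.49321882e-04,  9.90293628e-01,  1.38988990e-01, -1.73751297e-04]), 'wrist_force': array([ 1.03305635, -0.21506469, -0.23221857]), 'wrist_torque': array([-0.0498773 , -0.03652788,  0.00191297]), 'finger_force': 0.0, 'grip_width': 0.09326116261899947}
scene 47.2348782360609 253.66669070391129 188.48178377914562 [-0.07923925  0.31044054  0.63597592] [ 0.22775741 -0.45898247  0.77148118 -0.37719814]
top 51.35528792918706 256.6770493249121 195.4841318593529 [ 0.38347905 -0.00804413  1.03577349] [-0.0590458   0.7088371  -0.70050856  0.05789065]
```
View pics/scene0.png

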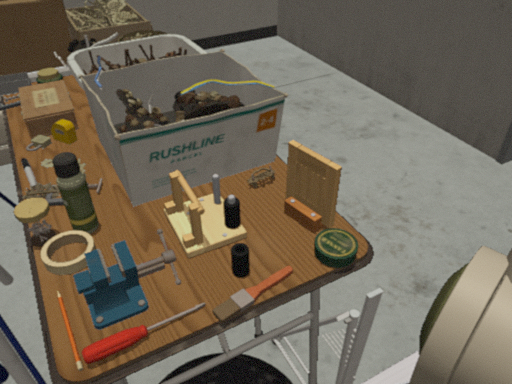

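```bash
python3 -c "
import cv2
i=cv2.imread('pics/top0.png');cv2.imwrite('pics/top0b.png',cv2.resize(i,(768,576),interpolation=cv2.INTER_CUBIC))"
```

View pics/top0b.png

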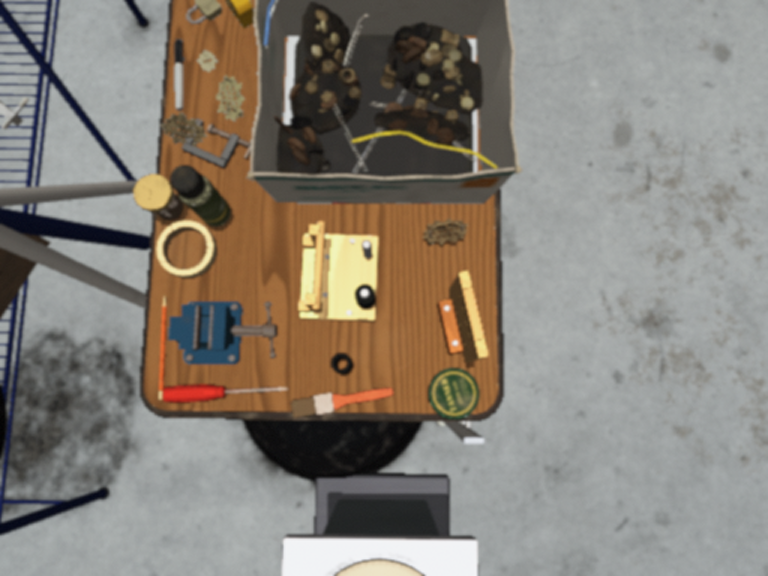

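The top view has world x up and y left. The stand's rail faces +y and its pins are on the −y side, with the bare pin the far one (~367,246). The loose sleeve is at (342,363) and the door is at the right (463,272)–(484,357). Next I'll enlarge crops for pixel readings.

```bash
cat > h.py <<'E'
import numpy as np, cv2
from scipy.spatial.transform import Rotation as R
CAM={"scene":(47.2348782360609,253.66669070391129,188.48178377914562,[-0.07923925,0.31044054,0.63597592],[0.22775741,-0.45898247,0.77148118,-0.37719814]),
"top":(51.35528792918706,256.6770493249121,195.4841318593529,[0.38347905,-0.00804413,1.03577349],[-0.0590458,0.7088371,-0.70050856,0.05789065])}
def rot(q): return R.from_quat(q,scalar_first=True)
def at(c,u,v,z):
    f,cx,cy,p,q=CAM[c] if isinstance(c,str) else c
    F=192/np.tan(np.radians(f/2)); d=rot(q).apply([(u-cx)/F,(v-cy)/F,1]); p=np.array(p)
    return p+d*(z-p[2])/d[2]
def proj(c,P):
    f,cx,cy,p,q=CAM[c] if isinstance(c,str) else c
    F=192/np.tan(np.radians(f/2)); d=rot(q).inv().apply(np.atleast_2d(P)-np.array(p)); return d[:,:2]/d[:,2:]*F+[cx,cy]
E
python3 - <<'E'
import cv2,numpy as np
t=cv2.imread('pics/top0.png');s=cv2.imread('pics/scene0.png')
a=cv2.resize(t[140:280,190:340],None,fx=5,fy=4.28*0+5*0.85,interpolation=cv2.INTER_CUBIC)
a=cv2.resize(t[140:280,190:340],None,fx=4,fy=4,interpolation=cv2.INTER_CUBIC)
b=cv2.resize(s[130:290,155:355],None,fx=3.75,fy=3.75,interpolation=cv2.INTER_CUBIC)
def grid(im,x0,y0,k):
    h,w=im.shape[:2]
    for x in range(x0-x0%20+20,x0+int(w/k),20):
        X=int((x+.5-x0)*k);cv2.line(im,(X,0),(X,6),(255,0,255),1);cv2.putText(im,str(x),(X-10,16),0,.35,(255,0,255),1)
    for y in range(y0-y0%20+20,y0+int(h/k),20):
        Y=int((y+.5-y0)*k);cv2.line(im,(0,Y),(6,Y),(255,0,255),1);cv2.putText(im,str(y),(8,Y+4),0,.35,(255,0,255),1)
    return im
cv2.imwrite('pics/ct.png',grid(a,190,140,4));cv2.imwrite('pics/cs.png',grid(b,155,130,3.75))
E
```

```text
(no output)
```

View pics/ct.png

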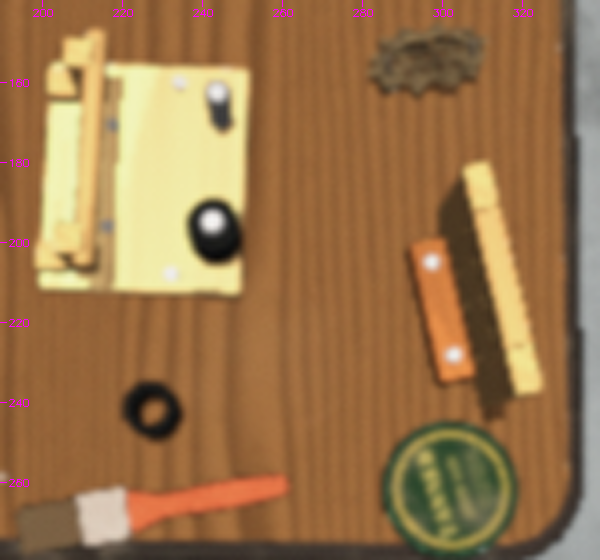

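View pics/cs.png

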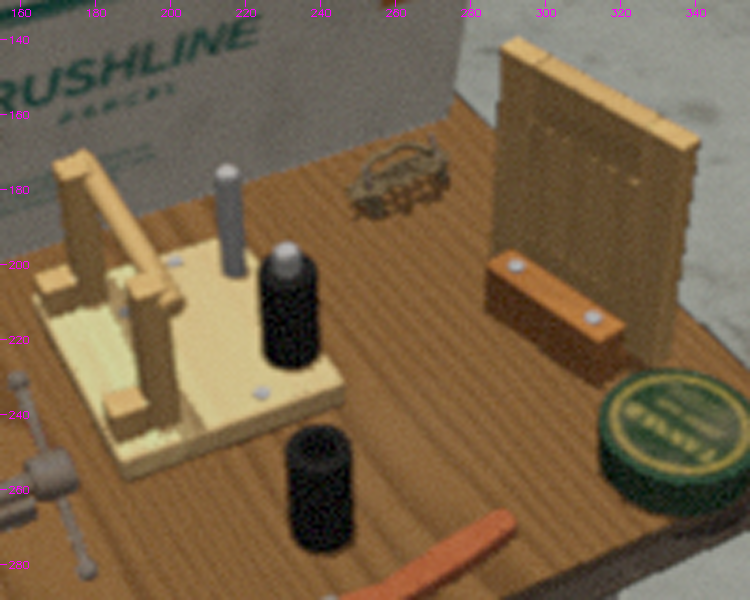

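The top crop shows the sleeve centre at about crop (152,410), the bare pin top at (217,92) and the sleeved pin top at (211,221). The door's top edge runs from (478,165) to (528,390). The scene crop shows what looks like a recessed panel on the robot-left face, so the front faces +y and the door would need a half turn. I'll check that later. Now to compute positions.

Run:
```python
from h import *
T=lambda x,y,z:at("top",(x+.5)/4-.5+190,(y+.5)/4-.5+140,z)
S=lambda x,y,z:at("scene",(x+.5)/3.75-.5+155,(y+.5)/3.75-.5+130,z)
np.set_printoptions(precision=4,suppress=True)
print("sleeve top T",T(154,408,.06),"S",S(320,445,.06))
print("bare top",T(217,92,.091),S(227,172,.091))
print("slv pin top",T(211,221,.091),S(287,249,.091))
c=[T(50,62,.018),T(250,68,.018),T(241,295,.018),T(38,288,.018)];print("base",c,np.mean(c,0))
print("base S",S(130,478,0),S(343,388,0.009))
d=[T(463,168,.164),T(487,161,.164),T(543,388,.164),T(518,394,.164)];print("door",d,np.mean(d,0))
d=[S(503,45,.164),S(518,37,.164),S(698,142,.164),S(688,150,.164)];print("doorS",d,np.mean(d,0))
b=[T(412,245,.036),T(443,238,.036),T(474,373,.036),T(443,383,.036)];print("block half",b)
print("bolts",T(431,261,.036),T(454,354,.036),S(516,265,.037),S(593,317,.037))
i=cv2.imread('pics/scene0.png')[135:235,280:345]
l=cv2.cvtColor(i,cv2.COLOR_BGR2LAB);l[:,:,0]=cv2.createCLAHE(4,(2,2)).apply(l[:,:,0])
cv2.imwrite('pics/d.png',cv2.resize(cv2.cvtColor(l,cv2.COLOR_LAB2BGR),None,fx=6,fy=6,interpolation=cv2.INTER_CUBIC))
```

```text
sleeve top T [0.432  0.0626 0.06  ] S [0.4328 0.0659 0.06  ]
bare top [0.622  0.0265 0.091 ] [0.6208 0.0282 0.091 ]
slv pin top [0.5424 0.0288 0.091 ] [0.5422 0.029  0.091 ]
base [array([0.6594, 0.1393, 0.018 ]), array([0.6569, 0.0078, 0.018 ]), array([0.5068, 0.0115, 0.018 ]), array([0.5098, 0.1419, 0.018 ])] [0.5832 0.0751 0.018 ]
base S [0.5125 0.139  0.    ] [0.5109 0.0134 0.009 ]
door [array([ 0.5617, -0.1138,  0.164 ]), array([ 0.5658, -0.1272,  0.164 ]), array([ 0.4402, -0.1563,  0.164 ]), array([ 0.4367, -0.1426,  0.164 ])] [ 0.5011 -0.135   0.164 ]
doorS [array([ 0.562 , -0.1141,  0.164 ]), array([ 0.5651, -0.1257,  0.164 ]), array([ 0.4372, -0.1506,  0.164 ]), array([ 0.434, -0.142,  0.164])] [ 0.4996 -0.1331  0.164 ]
block half [array([ 0.5378, -0.0966,  0.036 ]), array([ 0.5425, -0.1162,  0.036 ]), array([ 0.4573, -0.1351,  0.036 ]), array([ 0.4508, -0.1157,  0.036 ])]
bolts [ 0.5277 -0.1086  0.036 ] [ 0.469  -0.1227  0.036 ] [ 0.5274 -0.1078  0.037 ] [ 0.4686 -0.1208  0.037 ]
```

View pics/d.png

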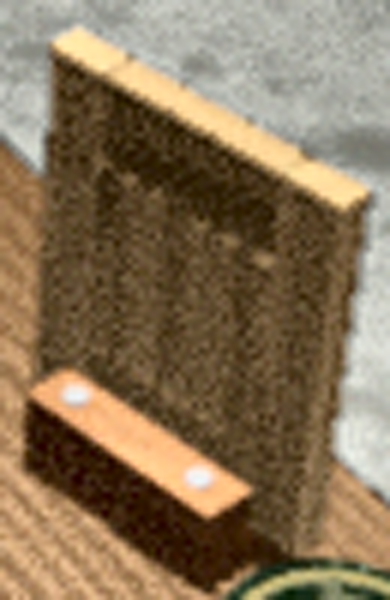

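```bash
cat >> h.py <<'E'
np.set_printoptions(precision=4,suppress=True)
def tool(yaw,tilt=0):   # tool x at yaw, z down; tilt: rotate about tool x
    return R.from_euler('z',yaw)*R.from_euler('x',np.pi)*R.from_euler('x',tilt)
def plan(pos,yaw,tilt=0,p0=None,r0=None):
    from bench import env
    s=env.sense(); r=rot(s["tcp_rot"]) if r0 is None else r0; p=s["eef_pos"] if p0 is None else np.array(p0)
    print("shift",r.inv().apply(np.array(pos)-p),"rot",(r.inv()*tool(yaw,tilt)).as_rotvec())
    return s
E
python3 - <<'E'
from h import *
r0=tool(0.279)
plan([.5,-.3,.25],.0,0,[.2,-.697,.233],r0)
plan([.432,.064,.16],.0,0,[.5,-.3,.25],tool(0))
E
```

```text
shift [ 0.3977 -0.299  -0.017 ] rot [ 0.    -0.     0.279]
shift [-0.068 -0.364  0.09 ] rot [0. 0. 0.]
```

```bash
echo '[[0,0,0.279,0.239,-0.179,-0.01,0.093],[0,0,0.279,0.239,-0.179,-0.01,0.093],[0,0,0.279,0.239,-0.179,-0.01,0.093],[0,0,0.279,0.239,-0.179,-0.01,0.093],[0,0,0.279,0.239,-0.179,-0.01,0.093],[0,0,0.279,0.239,-0.179,-0.01,0.093],[0,0,0.279,0.239,-0.179,-0.01,0.093],[0,0,0.279,0.239,-0.179,-0.01,0.093]]' > m.json && python3 shift.py m.json
echo '[[0,0,0,0.12,-0.159,-0.007,0.093],[0,0,0,0.12,-0.159,-0.007,0.093],[0,0,0,0.12,-0.159,-0.007,0.093],[0,0,0,0.12,-0.159,-0.007,0.093],[0,0,0,0.12,-0.159,-0.007,0.093],[0,0,0,0.12,-0.159,-0.007,0.093]]' > m.json && python3 shift.py m.json
python3 - <<'E'
from h import *
from bench import env
s=plan([.432,.064,.16],0); print(s["q"],s["eef_pos"])
d=env.snapshot("wrist");cv2.imwrite("pics/w1.png",d["img"][:,:,::-1]);print([d[k] for k in("vfov","cx","cy","xyz","rotation")])
print(rot(d["rotation"]).as_matrix())
E
```

```text
time: 0.77
eef_pos: [0.3853, -0.4525, 0.2425]
tcp_rot: [-0.002, 1.0, 0.004, 0.001]
wrist_force: [0.2, -0.3, 0.1]
grip_width: 0.0933
finger_force: 0.0
time: 1.27
eef_pos: [0.5048, -0.2933, 0.2495]
tcp_rot: [-0.001, 1.0, 0.005, 0.001]
wrist_force: [0.6, -0.6, -0.1]
grip_width: 0.093
finger_force: 0.0
shift [-0.0697 -0.3577  0.0904] rot [-0.0029 -0.002   0.0093]
[ 0.4054  0.4101  0.0358  1.9141 -0.0244  0.8173 -1.1066] [ 0.5048 -0.2933  0.2495]
[67.38537214570935, 255.9136971307772, 191.2503410224039, array([ 0.5746, -0.2933,  0.4018]), array([ 0.0903,  0.7045, -0.6981, -0.0907])]
[[ 0.0088 -0.9672 -0.2539]
 [-1.     -0.009  -0.0005]
 [-0.0018  0.2539 -0.9672]]
```

View pics/w1.png

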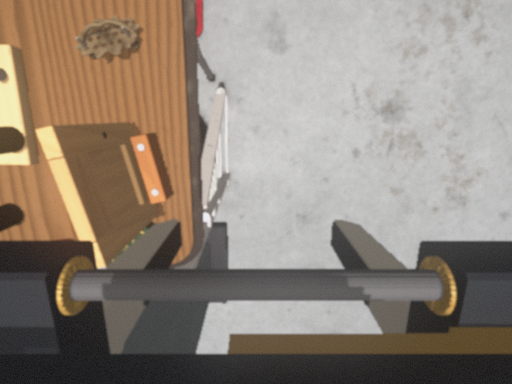

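The wrist view shows the door's −y face plain and flat (around 110,190), so the framed front faces +y and the door needs a half turn. Now for the sleeve.

```bash
echo '[[0,0,0.009,-0.03,-0.3,0.0,0.093],[0,0,0.009,-0.03,-0.3,0,0.093],[0,0,0.009,-0.03,-0.3,0,0.093],[0,0,0.009,-0.03,-0.3,0,0.093],[0,0,0.009,-0.03,-0.3,0,0.093],[0,0,0.009,-0.03,-0.3,0,0.093],[0,0,0.009,-0.03,-0.3,0,0.093],[0,0,0.009,-0.03,-0.3,0,0.093]]' > m.json && python3 shift.py m.json
echo '[[0,0,0,-0.042,-0.057,0.12,0.08],[0,0,0,-0.042,-0.057,0.12,0.08],[0,0,0,-0.042,-0.057,0.12,0.08],[0,0,0,-0.042,-0.057,0.12,0.08],[0,0,0,-0.042,-0.057,0.12,0.08],[0,0,0,-0.042,-0.057,0.12,0.08]]' > m.json && python3 shift.py m.json
python3 - <<'E'
from h import *
from bench import env
s=plan([.432,.064,.037],0); print(s["q"],s["eef_pos"])
d=env.snapshot("wrist");cv2.imwrite("pics/w2.png",d["img"][:,:,::-1]);c=[d[k] for k in("vfov","cx","cy","xyz","rotation")];print(c)
print(proj(c,[[.432,.064,.06],[.415,.064,.06],[.449,.064,.06],[.432,.047,.06],[.432,.081,.06]]))
E
```

```text
time: 1.98
eef_pos: [0.4692, 0.0045, 0.2496]
tcp_rot: [-0.001, 1.0, -0.002, -0.0]
wrist_force: [-0.1, 0.1, 0.1]
grip_width: 0.093
finger_force: 0.0
time: 2.48
eef_pos: [0.4286, 0.0562, 0.1293]
tcp_rot: [0.001, 1.0, -0.005, -0.001]
wrist_force: [0.4, 0.7, -0.3]
grip_width: 0.0799
finger_force: 0.0
shift [ 0.0035 -0.008   0.0923] rot [ 0.001   0.0017 -0.0096]
[-0.2409  0.4389 -0.0288  2.3452  0.0363  0.3597 -1.8814] [0.4286 0.0562 0.1293]
[67.38537214570935, 255.9136971307772, 191.2503410224039, array([0.4989, 0.0555, 0.2814]), array([-0.0921, -0.6975,  0.7047,  0.0915])]
[[245.512  200.9163]
 [245.9149 220.8196]
 [245.0936 180.2447]
 [266.6895 200.6984]
 [224.336  201.1342]]
```

View pics/w2.png

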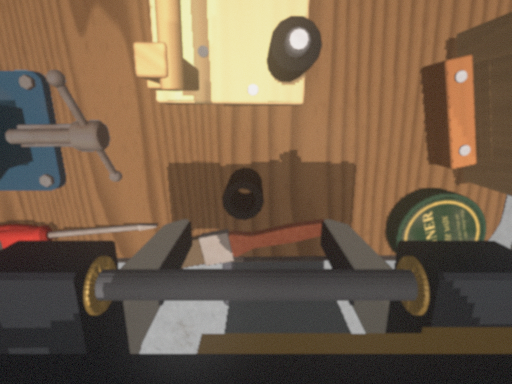

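Run:
```python
from h import *
from bench import env
d=env.snapshot("wrist");c=[d[k] for k in("vfov","cx","cy","xyz","rotation")];print(c[3:],env.sense()["eef_pos"],env.sense()["tcp_rot"])
cv2.imwrite("pics/w3.png",d["img"][:,:,::-1])
print(np.abs(d["img"].astype(int)-cv2.imread("pics/w2.png")[:,:,::-1]).mean())
print("sleeve",at(c,244,189,.06),"pin",at(c,299,39,.091),"bolts",at(c,461,76,.036),at(c,465,151,.036))
t=np.array(cv2.imread("pics/w3.png"))
# dark ring top
g=t[150:240,200:290].min(2); print(g[::5,::5])
```

```text
[array([0.4995, 0.0552, 0.2823]), array([-0.0912, -0.6973,  0.7051,  0.091 ])] [0.4299 0.0561 0.1305] [ 0.0001  1.     -0.0055  0.0009]
4.033659193250868
sleeve [0.4427 0.0649 0.06  ] pin [0.5436 0.0284 0.091 ] bolts [ 0.528  -0.1098  0.036 ] [ 0.4679 -0.1235  0.036 ]
[[ 80  72  74  77  71  80  72  70  81  85  76  67  82  85  71  77  84  84]
 [ 77  76  78  78  68  79  80  74  83  82  79  73  83  85  75  79  67  54]
 [ 76  73  74  81  68  77  75  72  81  83  72  74  72  77  66  75  78  60]
 [ 58  56  53  55  60  77  71  57  64  64  56  48  54  60  56  53  55  57]
 [ 51  51  55  57  44  52  48  44  41  31  34  52  52  57  50  56  56  55]
 [ 51  52  57  56  47  52  49  28  30  30  27  30  50  58  52  53  62  55]
 [ 48  47  53  52  44  57  34  34  20  36  36  28  30  53  49  56  55  58]
 [ 48  53  53  54  39  52  33  37  38  39  39  30  26  55  48  53  57  52]
 [ 54  48  60  52  57  41  38  39  46  51  37  41  33  51  45  48  56  56]
 [ 51  51  55  50  53  36  42  31  32  23  36  33  36  59  51  52  56  56]
 [ 49  56  52  50  49  31  35  24  35  26  30  35  35  57  42  49  53  55]
 [ 55  52  51  54  56  34  35  29  27  20  33  34  38  49  40  49  54  52]
 [ 59  56  53  52  58  38  35  28  28  25  27  34  38  53  40  53  57  55]
 [ 54  54  48  52  50  50  35  40  37  30  39  43  51  47  45  46  51  56]
 [ 54  48  51  55  53  46  55  52  39  45  53  45  49  52  50  49  53  56]
 [ 56  57  48  51  53  50  56  49  48  55  47  48  50  59  52  51  47  46]
 [ 73  72  67  72  62  54  56  50  50  47  44  47  49  41  37  37  44  58]
 [ 65  62  70  92  89 103  52  51  51  42  48  50  49  56  57  54  54  64]]
```

The sleeve silhouette spans rows 168–219 with its top ring centred near (244,200), matching the prediction from (0.432, 0.064). The pin and bolts also agree. Descending to grip.

```bash
echo '[[0,0,-0.01,0.002,-0.008,0.03,0.08],[0,0,-0.01,0.002,-0.008,0.06,0.08],[0,0,-0.01,0.002,-0.008,0.08,0.08],[0,0,-0.01,0.002,-0.008,0.093,0.08],[0,0,-0.01,0.002,-0.008,0.093,0.08],[0,0,-0.01,0.002,-0.008,0.093,0.02],[0,0,-0.01,0.002,-0.008,0.093,0.02],[0,0,-0.01,0.002,-0.008,0.093,0.02]]' > m.json && python3 shift.py m.json
echo '[[0,0,0,0,0,0,0.02],[0,0,0,0,0,0,0.02],[0,0,0,0,0,0,0.02],[0,0,0,0,0,0,0.02],[0,0,0,0,0,0,0.02],[0,0,0,0,0,0,0.02]]' > m.json && python3 shift.py m.json
```

```text
time: 3.25
eef_pos: [0.4319, 0.0647, 0.0376]
tcp_rot: [-0.0, 1.0, -0.0, 0.001]
wrist_force: [0.2, 0.5, 0.5]
grip_width: 0.0641
finger_force: 0.0
time: 3.75
eef_pos: [0.4308, 0.0653, 0.0368]
tcp_rot: [-0.0, 1.0, 0.0, 0.0]
wrist_force: [0.3, 0.2, 5.6]
grip_width: 0.0339
finger_force: 30.0
```

```bash
echo '[[0,0,0,0,0,-0.04,0.02],[0,0,0,0,0,-0.08,0.02],[0,0,0,0,0,-0.11,0.02],[0,0,0,0.04,0.01,-0.115,0.02],[0,0,0,0.08,0.02,-0.115,0.02],[0,0,0,0.12,0.03,-0.115,0.02],[0,0,0,0.16,0.037,-0.115,0.02],[0,0,0,0.19,0.037,-0.115,0.02]]' > m.json && python3 shift.py m.json
echo '[[0,0,0,0,0,0,0.02],[0,0,0,0,0,0,0.02],[0,0,0,0,0,0,0.02]]' > m.json && python3 shift.py m.json
python3 - <<'E'
from h import *
from bench import env
s=env.sense();print(s["eef_pos"],s["tcp_rot"],s["q"])
ims=[]
for n in("wrist","scene","top"):
    d=env.snapshot(n);c=[d[k] for k in("vfov","cx","cy","xyz","rotation")]
    p=proj(c,[[.6215,.0272,.091]])[0];b=proj(c,[s["eef_pos"]+[0,0,-.037]])[0];print(n,p,b,c)
    x,y=(p+[0,-10]).astype(int);x=min(max(x,50),461);y=min(max(y,50),333);print(x,y)
    ims.append(cv2.resize(d["img"][y-50:y+50,x-50:x+50,::-1],(400,400),interpolation=cv2.INTER_CUBIC))
    if n=="wrist": cv2.imwrite("pics/w4full.png",d["img"][:,:,::-1])
cv2.imwrite("pics/hold.png",np.hstack(ims[1:]))
E
```

```text
time: 4.42
eef_pos: [0.6236, 0.0259, 0.1517]
tcp_rot: [0.0, 1.0, -0.001, 0.001]
wrist_force: [0.3, 0.6, 0.5]
grip_width: 0.0341
finger_force: 30.0
time: 4.67
eef_pos: [0.6194, 0.0284, 0.1509]
tcp_rot: [0.0, 1.0, 0.001, -0.001]
wrist_force: [-0.3, -0.5, -0.7]
grip_width: 0.0339
finger_force: 30.0
[0.6194 0.0284 0.1509] [ 0.0001  1.      0.0005 -0.0011] [-0.0221  0.5762 -0.171   1.9104  0.1495  0.6693 -1.8535]
wrist [256.9169 205.9762] [255.3621 218.8683] [67.38537214570935, 255.9136971307772, 191.2503410224039, array([0.6898, 0.0283, 0.3029]), array([ 0.0924,  0.7012, -0.701 , -0.0915])]
256 195
scene [215.4638 175.2097] [214.7109 166.9724] [47.2348782360609, 253.66669070391129, 188.48178377914562, array([-0.0792,  0.3104,  0.636 ]), array([ 0.2278, -0.459 ,  0.7715, -0.3772])]
215 165
top [243.6018 162.8154] [242.7697 161.2911] [51.35528792918706, 256.6770493249121, 195.4841318593529, array([ 0.3835, -0.008 ,  1.0358]), array([-0.059 ,  0.7088, -0.7005,  0.0579])]
243 152
```

View pics/hold.png

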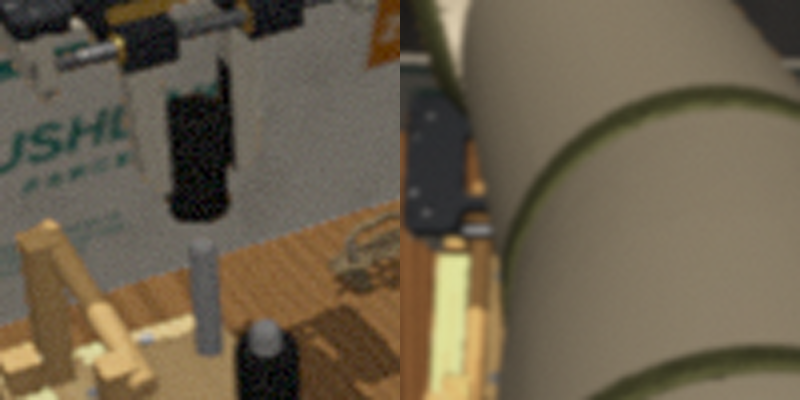

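The sleeve is held upright and its bottom sits just above and up-left of the bare pin top (scene crop 203,243). I'll measure the relative offset numerically in the wrist image.

Run:
```python
from h import *
g=cv2.GaussianBlur(cv2.imread("pics/w4full.png"),(3,3),0).min(2)
print("cols",list(range(222,292,3)))
for v in range(130,250,5): print(v,g[v,222:292:3])
c=(67.38537214570935,255.9136971307772,191.2503410224039,[.6898,.0283,.3029],[.0924,.7012,-.7010,-.0915])
print(proj(c,[[.6215,.0272,.091],[.6215,.0272,.018],[.6295,.0272,.018],[.6194,.0284,.114],[.6364,.0284,.114],[.6194,.0284,.174],[.6364,.0284,.174]]))
```

```text
cols [222, 225, 228, 231, 234, 237, 240, 243, 246, 249, 252, 255, 258, 261, 264, 267, 270, 273, 276, 279, 282, 285, 288, 291]
130 [95 95 93 82 85 90 94 93 92 84 82 86 89 93 94 93 92 83 79 77 81 84 87 92]
135 [93 94 92 84 84 89 94 93 93 82 81 85 90 94 94 92 92 83 76 78 80 85 89 92]
140 [93 94 95 85 85 89 94 94 93 80 80 84 90 93 93 93 93 85 75 78 79 85 89 91]
145 [93 93 94 86 84 90 93 93 90 79 78 83 89 92 92 92 93 84 76 76 78 83 89 91]
150 [170 170 170 173 170 168 167 163 159 159 160 157 155 155 154 154 155 125
  79  78  77  75  76  67]
155 [183 193 210 202 188 187 189 187 184 184 186 187 186 185 186 190 192 158
  79  70  61  61  65  64]
160 [177 223 237 237 205 181 183 186 184 186 182 181 179 177 170 183 165 118
  62  62  61  61  63  63]
165 [121 123 133 132 124 122 123 126 125 126 123 121 120 119 120 122 123 101
  60  57  61  61  64  64]
170 [123 121 123 124 124 123 124 123 120 121 122 121 120 120 121 123 123  94
  59  59  60  61  62  63]
175 [123 123 123 125 126 122 124 122 121 121 121 116 114 117 121 123 122  92
  57  58  60  60  63  63]
180 [122 123 125 124 124 124 125 123 119 112
[... 720 characters left out ...]
2  41  38  39  40  39  35  39  37
  37  39  55  58  60  59]
220 [102 104 115  71  44  44  43  42  42  41  40  39  38  37  36  37  34  35
  33  35  48  64  88  87]
225 [97 72 58 47 44 43 43 41 41 39 38 40 38 36 34 33 33 35 33 32 34 40 83 93]
230 [92 54 45 41 41 42 41 43 43 46 44 41 42 43 41 42 37 35 34 33 31 35 59 92]
235 [72 44 44 42 46 46 47 44 44 44 43 42 40 40 43 40 41 41 38 35 36 32 41 84]
240 [52 42 43 46 46 46 44 43 41 38 40 39 35 38 40 41 40 40 40 40 39 36 35 61]
245 [43 43 46 46 44 45 42 36 33 34 34 33 32 34 33 31 32 39 39 40 40 39 36 43]
[[256.9627 205.948 ]
 [256.6221 183.8996]
 [256.6307 176.1936]
 [255.393  218.9591]
 [255.3925 195.4801]
 [255.3298 261.4401]
 [255.3271 229.4667]]
```

```bash
echo '[[0,0,0,0.0015,0.0005,0,0.02],[0,0,0,0.0015,0.0005,0.01,0.02],[0,0,0,0.0015,0.0005,0.02,0.02],[0,0,0,0.0015,0.0005,0.026,0.02],[0,0,0,0.0015,0.0005,0.032,0.02],[0,0,0,0.0015,0.0005,0.038,0.02],[0,0,0,0.0015,0.0005,0.038,0.02]]' > m.json && python3 shift.py m.json
```

```text
time: 5.4
eef_pos: [0.6215, 0.0278, 0.112]
tcp_rot: [0.0, 1.0, 0.0, -0.001]
wrist_force: [0.4, -0.2, -0.3]
grip_width: 0.0339
finger_force: 30.0
```

```bash
echo '[[0,0,0,0,0,0.012,0.02],[0,0,0,0,0,0.024,0.02],[0,0,0,0,0,0.036,0.02],[0,0,0,0,0,0.046,0.02],[0,0,0,0,0,0.053,0.02],[0,0,0,0,0,0.057,0.02],[0,0,0,0,0,0.058,0.02],[0,0,0,0,0,0.058,0.02]]' > m.json && python3 shift.py m.json
```

```text
time: 6.07
eef_pos: [0.6221, 0.0279, 0.0552]
tcp_rot: [0.0, 1.0, 0.0, -0.0]
wrist_force: [0.1, 0.0, -0.9]
grip_width: 0.0341
finger_force: 30.0
```

```bash
echo '[[0,0,0,0,0,0.001,0.02],[0,0,0,0,0,0.002,0.02],[0,0,0,0,0,0.002,0.02],[0,0,0,0,0,0.002,0.02]]' > m.json && python3 shift.py m.json
echo '[[0,0,0,0,0,0,0.05],[0,0,0,0,0,0,0.05],[0,0,0,0,0,0,0.05],[0,0,0,0,0,-0.02,0.05],[0,0,0,0,0,-0.06,0.05],[0,0,0,0,0,-0.1,0.05],[0,0,0,0,0,-0.14,0.06],[0,0,0,0,0,-0.17,0.06]]' > m.json && python3 shift.py m.json
python3 - <<'E'
from h import *
from bench import env
d=env.snapshot("wrist");c=[d[k] for k in("vfov","cx","cy","xyz","rotation")]
s=env.sense();print(s["eef_pos"],s["q"])
bc=[.6215,.0275];P=lambda z,r:[[bc[0]+r*np.cos(a),bc[1]+r*np.sin(a),z] for a in np.arange(0,6.28,np.pi/2)]
print(proj(c,P(.078,.017)),proj(c,P(.018,.017)),proj(c,P(.091,0))[0])
im=d["img"][:,:,::-1]
cv2.imwrite("pics/w5.png",im)
tgt=proj(c,P(.078,0))[0].astype(int);print(tgt)
g=im.min(2)
for v in range(tgt[1]-40,tgt[1]+36,4): print(v,g[v,tgt[0]-36:tgt[0]+36:3])
E
```

```text
time: 6.4
eef_pos: [0.6225, 0.0279, 0.0548]
tcp_rot: [0.0, 1.0, 0.0, 0.001]
wrist_force: [-3.4, 0.1, 11.2]
grip_width: 0.0342
finger_force: 30.0
time: 7.07
eef_pos: [0.6228, 0.0279, 0.2267]
tcp_rot: [-0.0, 1.0, 0.0, 0.001]
wrist_force: [0.5, 0.2, -0.8]
grip_width: 0.0576
finger_force: 0.0
[0.6251 0.0282 0.2319] [-0.0044  0.4826 -0.1916  1.8358  0.1215  0.825  -1.8268]
[[255.8856 168.4644]
 [240.0522 184.0927]
 [255.8786 199.2933]
 [271.7105 184.0947]] [[255.8531 160.0366]
 [242.522  173.294 ]
 [255.848  186.2462]
 [269.178  173.2965]] [255.8905 186.9902]
[255 184]
144 [126 122 110 111 107 112 104 104 100  97  93  89  93  96  97  93  93  81
  80  82  82  91  96  82]
148 [210 205 185 186 189 191 195 192 193 186 186 195 192 188 188 192 187 126
  77  79  84  82  77  63]
152 [212 193 188 187 226 243 226 194 195 195 190 193 194 191 191 196 192 123
  76  78  64  65  59  63]
156 [153 142 138 139 175 199 203 192 193 192 191 190 184 138 140 143 144  93
  61  62  66  63  65  62]
160 [130 123 119 122 126 124 127 126 126 127 113  81  60  67  85 117 128  85
  58  62  67  65  64  57]
164 [130 123 1
[... 727 characters left out ...]
 130 129 130 128 120  71  55  85 127 119  74  56  79  62
  59  62  62  68  61  54]
196 [127 125 128 129 128 127 128 131 129 131 111  83  79  73  95 119 116  62
  58  62  64  66  63  54]
200 [126 129 126 124 128 130 129 130 132 127 126 127 126 124 125 128 115  60
  58  60  64  66  59  64]
204 [127 128 129 127 128 129 129 127 130 128 125 126 129 122 125 126 113  62
  58  62  65  66  60  58]
208 [128 129 129 127 129 132 132 131 130 125 127 125 123 122 128 125 116  62
  57  65  62  63  58  57]
212 [194 197 189 152 130 130 128 131 131 129 124 128 125 125 125 126 111  61
  63  57  68  63  62  58]
216 [198 197 197 180 132 133 128 131 130 129 125 131 124 124 125 126 105  63
  59  62  66  64  57  60]
```

The sleeve is seated: contact force came at the expected height and the silhouette matches, with the pin sticking out. On to the door.

Run:
```python
from h import *
plan([.500,-.1335,.205],.228)
```

```text
shift [-0.1255  0.1617  0.0256] rot [ 0.0001 -0.0095 -0.2276]
```

```bash
echo '[[0,-0.01,-0.228,-0.1255,0.1617,0.02,0.06],[0,-0.01,-0.228,-0.1255,0.1617,0.02,0.06],[0,-0.01,-0.228,-0.1255,0.1617,0.02,0.06],[0,-0.01,-0.228,-0.1255,0.1617,0.02,0.06],[0,-0.01,-0.228,-0.1255,0.1617,0.02,0.06],[0,-0.01,-0.228,-0.1255,0.1617,0.02,0.06],[0,-0.01,-0.228,-0.1255,0.1617,0.02,0.06],[0,-0.01,-0.228,-0.1255,0.1617,0.02,0.06]]' > m.json && python3 shift.py m.json
python3 - <<'E'
from h import *
from bench import env
s=plan([.500,-.1335,.147],.228);print(s["eef_pos"],s["q"])
d=env.snapshot("wrist");c=[d[k] for k in("vfov","cx","cy","xyz","rotation")]
t=np.array([np.cos(.228),np.sin(.228),0]);n=np.array([-np.sin(.228),np.cos(.228),0]);o=np.array([.5,-.1335,.164])
Q=proj(c,[o+a*.065*t+b*.0075*n for a,b in((1,1),(1,-1),(-1,-1),(-1,1))]);print(Q)
im=d["img"][:,:,::-1].copy();cv2.imwrite("pics/w6.png",im)
cv2.polylines(im,[np.round(Q*16).astype(int)],True,(255,0,255),1,cv2.LINE_AA,4)
cv2.imwrite("pics/w6o.png",cv2.resize(im[60:360,130:380],None,fx=2,fy=2,interpolation=cv2.INTER_CUBIC))
E
```

```text
time: 7.78
eef_pos: [0.4975, -0.1336, 0.2037]
tcp_rot: [-0.0, 0.993, 0.114, -0.005]
wrist_force: [0.8, 1.3, -0.1]
grip_width: 0.0599
finger_force: 0.0
shift [0.003  0.0005 0.0566] rot [-0.0013  0.009   0.0005]
[ 0.4975 -0.1336  0.2037] [ 0.3397  0.403  -0.2545  2.0883  0.161   0.6774 -1.3642]
[[244.6295 118.5429]
 [267.9232 118.5428]
 [266.0451 294.1292]
 [246.3976 294.1262]]
```

View pics/w6o.png

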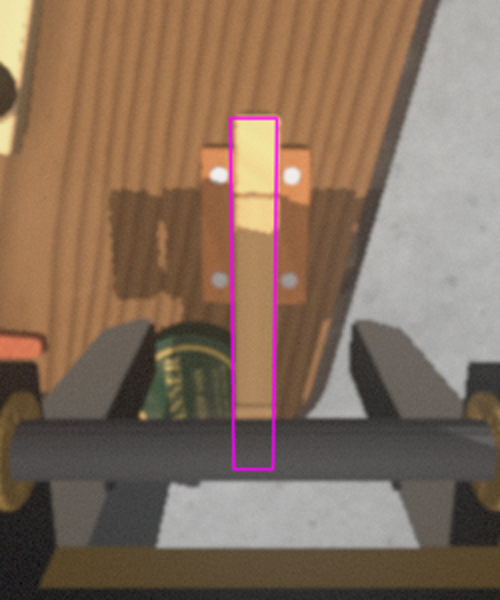

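The overlay fits the door's top edge within about 1 px. Next, a numerical check of which face is framed: rectify both faces and look for the rail and stile edges.

Run:
```python
from h import *
t=np.array([np.cos(.228),np.sin(.228),0]);n=np.array([-np.sin(.228),np.cos(.228),0]);o=np.array([.5,-.1335,.014])
W1=(67.38537214570935,255.9136971307772,191.2503410224039,[.5746,-.2933,.4018],[.0903,.7045,-.6981,-.0907])
for f,c,sg in(("scene0","scene",1),("w1",W1,-1)):
    im=cv2.imread(f"pics/{f}.png",0)
    P=[o+a*.065*t+sg*.0075*n+[0,0,z] for a,z in((-1,.15),(1,.15),(1,.03),(-1,.03))]
    q=proj(c,P).astype(np.float32);print(f,q.tolist())
    H=cv2.getPerspectiveTransform(q,np.float32([[0,0],[130,0],[130,120],[0,120]]))
    w=cv2.warpPerspective(im,H,(130,120))
    print(cv2.resize(w,(26,24),interpolation=cv2.INTER_AREA))
```

```text
scene0 [[337.309326171875, 169.54046630859375], [287.78192138671875, 142.03733825683594], [285.4727783203125, 188.689697265625], [330.7106628417969, 217.98292541503906]]
[[105 109 107 105 108 104 105 103 103 101 101  93  99 100  95  96  98  97
   97  95  93  99 103  99 102 104]
 [ 83  77  76  76  78  77  74  75  73  72  74  73  73  74  71  73  73  72
   71  69  75  76  76  75  75  88]
 [ 81  77  78  77  82  77  73  74  71  74  73  74  75  74  72  75  75  72
   74  72  76  80  77  77  78  94]
 [ 82  77  77  77  80  74  69  69  71  70  69  71  70  69  72  74  72  71
   73  73  76  80  76  76  75  96]
 [ 82  76  78  77  79  75  69  70  68  70  68  69  68  69  68  69  68  70
   72  72  75  78  78  77  78 101]
 [ 82  76  77  77  79  74  71  73  71  71  70  71  70  69  71  69  68  69
   69  70  74  78  78  78  77 103]
 [ 82  76  77  77  81  86  78  75  79  75  73  74  73  74  75  78  72  77
   75  74  80  79  78  75  78 102]
 [ 82  77  77  78  81  90  89  76  83  84  78  84  79  75  75  82  79  80
   82  74  78  79  74  76  76  82]
 [ 83  76  75  78  81  78  77  75  77  80  77  80  80  76 
[... 3770 characters left out ...]
96  95  95
   92  94  92  94  96  94  93  96]
 [ 95  94  92  93  95  95  93  93  96  96  94  96  95  93  94  96  96  94
   92  95  92  93  97  94  94  97]
 [ 91  94  92  93  96  96  95  93  96  97  95  95  94  93  95  98  96  95
   92  95  92  94  96  92  94  97]
 [ 84  94  92  93  96  98 113 112 114 113 111 111 110 108 109 109 109 107
  104 105 102  94  95  93  94  97]
 [ 83  94  92  94  97 109 144 145 144 143 142 142 140 140 139 138 139 137
  136 136 129  97  95  93  95  98]
 [ 84  93  93  94  96 119 146 147 146 146 146 146 146 146 146 146 146 145
  145 145 138  98  93  93  94  98]
 [ 87  92  93  93  96 109 119 120 120 122 121 122 124 123 124 124 124 125
  125 125 121  97  94  93  95  98]]
```

The bright bar on the −y face is a lit ledge, 32–48 mm up and spanning only the panel width. That means a recess on the −y side, and the +y face shows no such ledge. So the framed face already points −y and no half turn is needed. I'll re-check after lifting. Grasping now.

```bash
echo '[[0,0.005,0,0.003,0.0005,0.02,0.06],[0,0.005,0,0.003,0.0005,0.04,0.06],[0,0.005,0,0.003,0.0005,0.052,0.06],[0,0.005,0,0.003,0.0005,0.0566,0.06],[0,0.005,0,0.003,0.0005,0.0566,0.06],[0,0.005,0,0.003,0.0005,0.0566,0.005],[0,0.005,0,0.003,0.0005,0.0566,0.005],[0,0.005,0,0.003,0.0005,0.0566,0.005]]' > m.json && python3 shift.py m.json
echo '[[0,0,0,0,0,0,0.005],[0,0,0,0,0,0,0.005],[0,0,0,0,0,0,0.005],[0,0,0,0,0,0,0.005],[0,0,0,0,0,0,0.005],[0,0,0,0,0,0,0.005],[0,0,0,0,0,0,0.005]]' > m.json && python3 shift.py m.json
```

```text
time: 8.5
eef_pos: [0.5, -0.1336, 0.1478]
tcp_rot: [-0.0, 0.993, 0.114, -0.002]
wrist_force: [0.1, -0.1, -0.3]
grip_width: 0.0449
finger_force: 0.0
time: 9.08
eef_pos: [0.4994, -0.1339, 0.1471]
tcp_rot: [-0.0, 0.993, 0.114, -0.002]
wrist_force: [-0.7, -0.3, 3.0]
grip_width: 0.015
finger_force: 30.0
```

```bash
echo '[[0,0,0,0,0,-0.02,0.005],[0,0,0,0,0,-0.05,0.005],[0,0,0,0,0,-0.09,0.005],[0,0,0,0,0,-0.13,0.005],[0,0,0,0,0,-0.16,0.005],[0,0,0,0,0,-0.16,0.005],[0,0,0,0,0,-0.16,0.005]]' > m.json && python3 shift.py m.json
python3 - <<'E'
from h import *
from bench import env
d=env.snapshot("scene");im=d["img"][:,:,::-1];cv2.imwrite("pics/s7.png",im)
s=env.sense();print(s["eef_pos"],s["tcp_rot"],s["q"],s["wrist_force"])
r=rot(s["tcp_rot"]).as_matrix();t=r[:,0];n=-r[:,1];o=s["eef_pos"]+r[:,2]*.133+t*.001
P=[o+a*.065*t+.0075*n-r[:,2]*z for a,z in((-1,.15),(1,.15),(1,.0),(-1,.0))]
q=proj("scene",P).astype(np.float32);print(q.tolist())
H=cv2.getPerspectiveTransform(q,np.float32([[0,0],[130,0],[130,150],[0,150]]))
print(cv2.resize(cv2.warpPerspective(cv2.cvtColor(im,6),H,(130,150)),(20,30),interpolation=cv2.INTER_AREA))
plan([.5835,.04,.30],-.019,-.37)
E
```

```text
time: 9.67
eef_pos: [0.5006, -0.134, 0.3082]
tcp_rot: [0.0, 0.993, 0.114, -0.001]
wrist_force: [-0.1, -0.8, -2.3]
grip_width: 0.0147
finger_force: 30.0
[ 0.4997 -0.1339  0.3066] [-0.0002  0.9935  0.1141 -0.0026] [ 0.3751  0.2795 -0.285   1.965   0.099   0.9152 -1.3024] [-0.8848 -0.9144 -1.5851]
[[347.9912109375, 89.35956573486328], [291.3260498046875, 66.65241241455078], [288.0343933105469, 138.0830841064453], [337.99951171875, 165.09066772460938]]
[[ 85  83  82  84  83  80  78  79  84 101 101  91  91  85  76  79  81  83
   81  86]
 [ 84  81  77  81  82  77  78  77  83 102 101  92  90  84  75  75  79  79
   79  85]
 [ 85  81  79  82  76  76  73  77  82 102 101  92  92  81  75  77  80  79
   77  86]
 [ 84  80  78  82  75  69  69  70  79 102 100  92  91  79  75  76  82  79
   79  85]
 [ 85  79  79  82  80  74  74  73  79 103 100  91  91  77  71  75  81  81
   81  89]
 [ 85  79  77  82  77  74  74  74  80 101  95  88  87  76  72  74  81  81
   79  89]
 [ 85  78  78  82  79  78  77  77  79  89  80  81  80  79  77  80  81  79
   80  82]
 [ 85  79  80  84  84  80  81  81  82  83  78  80  8
[... 1265 characters left out ...]
 80  81  82  80  81  84  84  81
   81  86]
 [ 85  79  81  79  79  79  78  78  78  78  77  76  77  75  76  77  84  80
   80  79]
 [ 87  79  79  78  79  78  77  78  78  77  77  76  77  76  76  77  83  81
   78  75]
 [ 88  79  78  77  76  74  74  76  74  75  77  76  77  75  76  77  80  80
   80  77]
 [ 88  79  78  78  76  71  69  71  70  70  72  72  74  72  76  79  81  81
   80  79]
 [ 85  80  76  77  76  74  73  72  73  73  72  73  72  72  71  74  80  81
   78  80]
 [ 88  79  76  78  77  75  76  74  74  73  74  75  73  74  76  74  79  80
   78  83]
 [122 115 110 108 104 117 116 115 110 112 119 117 113 124 123 119 114 115
  124 121]]
shift [ 0.121  -0.1503  0.0062] rot [-0.3684 -0.0407  0.2457]
```

The +y face has no lit ledge at its lower rail, so it is the flat back and the front does face −y. Carrying the door over with yaw and tilt.

```bash
echo '[[-0.05,-0.005,0.035,0.017,-0.021,0.001,0.005],[-0.1,-0.011,0.07,0.034,-0.042,0.002,0.005],[-0.16,-0.017,0.105,0.052,-0.065,0.003,0.005],[-0.21,-0.023,0.14,0.07,-0.086,0.004,0.005],[-0.26,-0.029,0.175,0.087,-0.108,0.004,0.005],[-0.32,-0.035,0.21,0.104,-0.13,0.005,0.005],[-0.3684,-0.0407,0.2457,0.121,-0.1503,0.006,0.005],[-0.3684,-0.0407,0.2457,0.121,-0.1503,0.006,0.005]]' > m.json && python3 shift.py m.json
echo '[[0,0,0,0,0,0,0.005],[0,0,0,0,0,0,0.005],[0,0,0,0,0,0,0.005]]' > m.json && python3 shift.py m.json
python3 - <<'E'
from h import *
s=plan([.5835,.1016,.30],-.019,-.37);print(s["eef_pos"],s["q"],s["wrist_force"])
plan([.5835,.1016,.1447],-.019,-.37)
E
```

```text
time: 10.38
eef_pos: [0.5848, 0.0487, 0.2966]
tcp_rot: [0.183, 0.983, -0.004, -0.003]
wrist_force: [-0.2, 1.7, -0.6]
grip_width: 0.0149
finger_force: 30.0
time: 10.63
eef_pos: [0.5831, 0.0384, 0.2995]
tcp_rot: [0.184, 0.983, -0.01, -0.003]
wrist_force: [0.9, -0.3, -2.3]
grip_width: 0.0149
finger_force: 30.0
shift [-0.0009 -0.0587 -0.0233] rot [ 0.0007  0.0024 -0.0004]
[0.5831 0.0384 0.2995] [-0.22    0.4156 -0.1895  1.8231  0.4624  1.1164 -2.2395] [ 0.939  -0.3028 -2.3461]
shift [-0.0006 -0.115   0.1214] rot [ 0.0007  0.0024 -0.0004]
```

```bash
echo '[[0,0,0,0,-0.015,-0.006,0.005],[0,0,0,0,-0.03,-0.012,0.005],[0,0,0,-0.001,-0.045,-0.018,0.005],[0,0,0,-0.001,-0.0587,-0.0233,0.005],[0,0,0,-0.001,-0.0587,-0.0233,0.005],[0,0,0,-0.001,-0.068,0.0,0.005],[0,0,0,-0.001,-0.077,0.023,0.005],[0,0,0,-0.001,-0.0877,0.0513,0.005]]' > m.json && python3 shift.py m.json
echo '[[0,0,0,0,0,0,0.005],[0,0,0,0,0,0,0.005],[0,0,0,0,0,0,0.005]]' > m.json && python3 shift.py m.json
python3 - <<'E'
from h import *
from bench import env
s=plan([.5835,.1016,.150],-.019,-.37);print(s["eef_pos"],s["wrist_force"])
d=env.snapshot("scene");im=d["img"][:,:,::-1].copy();cv2.imwrite("pics/s8.png",im)
r=rot(s["tcp_rot"]).as_matrix();t=r[:,0];n=-r[:,1];o=s["eef_pos"]+r[:,2]*.133+t*.001
print("foot",o-.0075*n,"stand x,y mm",(o-.0075*n-[.583,.0765,0])*1000)
E
```

```text
time: 11.3
eef_pos: [0.5847, 0.104, 0.2213]
tcp_rot: [0.183, 0.983, -0.009, -0.0]
wrist_force: [0.6, 0.3, -1.7]
grip_width: 0.0149
finger_force: 30.0
time: 11.55
eef_pos: [0.5846, 0.1036, 0.2222]
tcp_rot: [0.184, 0.983, -0.009, -0.001]
wrist_force: [0.2, -0.2, -0.7]
grip_width: 0.0148
finger_force: 30.0
shift [-0.0012 -0.0242  0.0681] rot [-0.0004 -0.0011  0.    ]
[0.5846 0.1036 0.2222] [ 0.1868 -0.2033 -0.7283]
foot [0.5847 0.0485 0.1009] stand x,y mm [  1.7437 -27.9649 100.9206]
```

```bash
echo '[[0,0,0,-0.001,0.002,0.002,0.005],[0,0,0,-0.001,-0.002,0.014,0.005],[0,0,0,-0.001,-0.008,0.028,0.005],[0,0,0,-0.001,-0.013,0.041,0.005],[0,0,0,-0.001,-0.018,0.054,0.005],[0,0,0,-0.001,-0.021,0.061,0.005],[0,0,0,-0.001,-0.0242,0.0681,0.005],[0,0,0,-0.001,-0.0242,0.0681,0.005]]' > m.json && python3 shift.py m.json
echo '[[0,0,0,0,0,0,0.005],[0,0,0,0,0,0,0.005],[0,0,0,0,0,0,0.005]]' > m.json && python3 shift.py m.json
python3 - <<'E'
from h import *
from bench import env
s=plan([.5835,.1016,.1447],-.019,-.37);print(s["eef_pos"],s["wrist_force"],s["wrist_torque"],s["q"])
d=env.snapshot("scene");im=d["img"][:,:,::-1].copy();cv2.imwrite("pics/s9.png",im)
E
```

```text
time: 12.27
eef_pos: [0.5824, 0.1011, 0.147]
tcp_rot: [0.184, 0.983, -0.009, -0.003]
wrist_force: [-0.9, 0.1, -1.0]
grip_width: 0.0147
finger_force: 30.0
time: 12.52
eef_pos: [0.5834, 0.1013, 0.1493]
tcp_rot: [0.184, 0.983, -0.009, -0.001]
wrist_force: [-0.1, -0.5, -0.2]
grip_width: 0.0149
finger_force: 30.0
shift [ 0.0001 -0.0019  0.0042] rot [-0.0005 -0.001  -0.0001]
[0.5834 0.1013 0.1493] [-0.1082 -0.4833 -0.1853] [ 0.6035 -0.0168  0.0234] [-0.3351  0.6112 -0.1699  1.9172  0.5532  0.8876 -2.4848]
```

```bash
echo '[[0,0,0,0,-0.0007,0.0019,0.005],[0,0,0,0,-0.0014,0.0037,0.005],[0,0,0,0,-0.0014,0.0037,0.005],[0,0,0,0,-0.0014,0.0037,0.005]]' > m.json && python3 shift.py m.json
echo '[[0,0,0,0,-0.0004,0.0009,0.005],[0,0,0,0,-0.0007,0.0019,0.005],[0,0,0,0,-0.0007,0.0019,0.005],[0,0,0,0,-0.0007,0.0019,0.005]]' > m.json && python3 shift.py m.json
```

```text
time: 12.9
eef_pos: [0.5832, 0.1013, 0.1449]
tcp_rot: [0.184, 0.983, -0.009, -0.002]
wrist_force: [0.8, 0.2, -0.8]
grip_width: 0.0147
finger_force: 30.0
time: 13.23
eef_pos: [0.5841, 0.1014, 0.144]
tcp_rot: [0.184, 0.983, -0.009, -0.0]
wrist_force: [1.4, 0.7, 9.0]
grip_width: 0.0151
finger_force: 30.0
```

```bash
echo '[[0,0,0,0,0.001,-0.0001,0.005],[0,0,0,0,0.0012,0.0002,0.005],[0,0,0,0,0.0012,0.0002,0.005],[0,0,0,0,0.0012,0.0002,0.005]]' > m.json && python3 shift.py m.json
echo '[[0,0,0,0,0.0005,0.0002,0.005],[0,0,0,0,0.0009,0.0004,0.005],[0,0,0,0,0.0009,0.0004,0.005],[0,0,0,0,0.0009,0.0004,0.005]]' > m.json && python3 shift.py m.json
```

```text
time: 13.57
eef_pos: [0.5841, 0.101, 0.1442]
tcp_rot: [0.183, 0.983, -0.009, -0.0]
wrist_force: [2.0, 3.1, 8.2]
grip_width: 0.0147
finger_force: 30.0
time: 13.9
eef_pos: [0.5843, 0.1006, 0.1442]
tcp_rot: [0.183, 0.983, -0.009, -0.0]
wrist_force: [1.6, 3.4, 9.1]
grip_width: 0.0146
finger_force: 30.0
```

```bash
echo '[[0,0,0,0,0,0,0.02],[0,0,0,0,0,0,0.025],[0,0,0,0,0,0,0.03],[0,0,0,0,0,0,0.035],[0,0,0,0,0,0,0.035],[0,0,0,0,0,0,0.035]]' > m.json && python3 shift.py m.json
echo '[[0,0,0,0,0,-0.005,0.035],[0,0,0,0,0,-0.015,0.035],[0,0,0,0,0,-0.03,0.035],[0,0,0,0,0,-0.05,0.035],[0,0,0,0,0,-0.08,0.035],[0,0,0,0,0,-0.11,0.035],[0,0,0,0,0,-0.15,0.035],[0,0,0,0,0,-0.15,0.035]]' > m.json && python3 shift.py m.json
python3 - <<'E'
from h import *
from bench import env
s=env.sense();print(s["eef_pos"],s["wrist_force"])
d=env.snapshot("scene");a=d["img"][:,:,::-1].copy();cv2.imwrite("pics/s10.png",a)
d=env.snapshot("top");b=d["img"][:,:,::-1].copy();cv2.imwrite("pics/t10.png",b)
cv2.imwrite("pics/fin.png",np.hstack([cv2.resize(a[130:270,140:270],(400,431),interpolation=cv2.INTER_CUBIC),cv2.resize(b[130:260,180:300],(398,431),interpolation=cv2.INTER_CUBIC)]))
E
```

```text
time: 14.4
eef_pos: [0.5828, 0.0988, 0.1428]
tcp_rot: [0.184, 0.983, -0.009, -0.002]
wrist_force: [0.0, -0.5, -0.2]
grip_width: 0.035
finger_force: 0.0
time: 15.07
eef_pos: [0.5859, 0.158, 0.29]
tcp_rot: [0.181, 0.984, -0.008, 0.003]
wrist_force: [0.2, 0.7, 0.4]
grip_width: 0.0349
finger_force: 0.0
[0.5859 0.158  0.29  ] [0.2237 0.7094 0.4324]
```

View pics/fin.png

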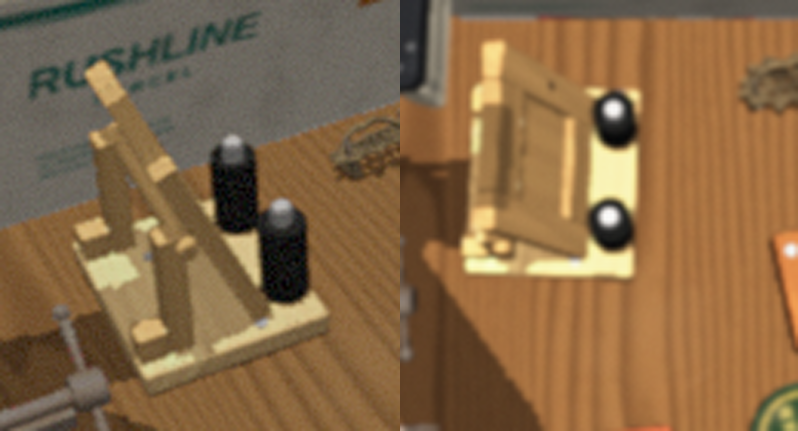

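The picture shows the door leaning on the rail with its framed, recessed face outwards and its foot by the two equal-height sleeves. A numeric check of the foot edge follows.

Run:
```python
from h import *
T=lambda x,y,z:at("top",(x-400)*120/398+180,y*130/431+130,z)
xs=np.array([.019,1]);ys=np.array([-1,.019]);o=np.array([.583,.0765-.0022])
def st(p): d=p[:2]-o; return np.round([d@xs*1000,d@ys*1000],1)
for n,p in(("top far L",T(482,42,.157)),("top far R",T(507,42,.162)),("top near L",T(469,229,.157)),("top near R",T(494,231,.162)),("foot near",T(588,257,.024)),("foot far",T(596,80,.024)),("pin b",T(616,104,.091)),("pin s",T(608,217,.091))): print(n,st(p))
import itertools
for t in(.37,.395,.42):
  b=np.array([np.cos(t),-np.sin(t)]);u=np.array([np.sin(t),np.cos(t)]);F=np.array([-31,18+15*np.sin(t)]);print(t,F+150*u,F+150*u+15*b)
from bench import env
import time
s=env.sense();print(s["time"],s["wrist_force"])
a=env.snapshot("top")["img"].astype(int)
print(np.abs(a-cv2.imread("pics/t10.png")[:,:,::-1])[160:220,200:240].mean())
```

```text
top far L [ 41.3 -67.3]
top far R [ 23.4 -66.3]
top near L [43.2 63.1]
top near R [25.7 64.7]
foot near [-30.1  61.7]
foot far [-30.9 -79.2]
pin b [-49.9 -43.1]
pin s [-47.2  41.1]
0.37 [ 23.2423 163.2733] [ 37.2272 157.8491]
0.395 [ 26.7212 162.2216] [ 40.5662 156.4495]
0.42 [ 30.1641 161.0797] [ 43.8604 154.9633]
15.1667 [ 0.403  -0.4416 -0.5215]
0.92625
```

```bash
echo '[[0,0,0,0,0,0,0.035],[0,0,0,0,0,0,0.035],[0,0,0,0,0,0,0.035],[0,0,0,0,0,0,0.035],[0,0,0,0,0,0,0.035],[0,0,0,0,0,0,0.035]]' > m.json && python3 shift.py m.json
python3 -c "
from bench import env
print(env.close_job())"
```

```text
time: 15.72
eef_pos: [0.584, 0.153, 0.2825]
tcp_rot: [0.184, 0.983, -0.009, -0.002]
wrist_force: [0.2, 0.0, -0.3]
grip_width: 0.035
finger_force: 0.0
the job is handed in; nothing more can be done
None
```

The sleeve is fully down on the bare pin and the door leans free on the rail, framed face out, with its foot at the sleeves; I handed the job in at about 16 s, and no verdict was returned.

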